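Lay the yellow paint marker in the V-cradle

ROBOT

A 6-joint arm with a two-finger parallel gripper is mounted at the origin on the work surface. World frame = base frame: x ahead of the robot, y to its left, z up, the work surface at z = 0. Lengths are in mm, angles in rad, forces in N, time in s.
With the tool pointing down it reaches from about 350 to 875 mm from the base axis. Payload 4.2 kg.
Tool frame: the origin (TCP) lies between the finger pads; the fingertips stand 25 mm ahead of it and the grasp point (between the pads) lies 6 mm ahead of it; z points along the fingers, y is the line along which they close (so a half turn about z gives the same grasp; the last joint's range is limited). The gripper opens to 85 mm and grips with 20 to 120 N. Pads are 22 mm wide; open, the fingers measure 114 mm over their backs; the gripper's body (76 mm by 85 mm) begins 54 mm behind the grasp point. The pads swing forward as they close: fully open they stand 13 mm farther back than shut.
Start: joints at [1.405, 0.385, 0.008, 0, -1.194, -0.259], TCP at [257.553, 569.443, 256.312] pointing down, gripper open.
Joint ranges: [-3.14, 3.14], [-1.21, 2.06], [-1.07, 1.41], [-3.16, 2.05], [-2.99, -0.16], [-3.1, 3.1]. Speed limits (rad/s): [2.79, 2.79, 3.14, 3.14, 3.14, 3.14].

INTERFACE

Orientations are given as a unit quaternion [x, y, z, w].
In Python, from bench import read_state, imaging, workorder, nets gives the robot as it stands.
- The arm moves only by the tool apply_moves, never from a script. Its argument "rows" is a list of rows, each an object with "hand": the opening, from -1 (shut) to 1 (fully open); "delta_pos": the shift along the tool's x, y, z in mm, a list of three; "yaw": the turn about the tool's z in rad. A call has 1 to 12 rows; each row is the pose to reach, as a shift and turn from the pose commanded when the call began, along the tool's axes at that moment; what a row does not reach only later rows make up. A row lasts 1/12 s, in which the tool goes at most 41.7 mm and 7.16 degrees, less where a joint would pass 70% of its speed; a pose out of reach is approached as far as the arm can. A call with a gripper value outside its range is refused whole. The fingers move at their own pace and stop on an object; the grip force is fixed at half the most. Time passes only in rows, so rows that repeat a pose let the fingers close. It gives the time, the measured TCP pose, the force, the opening and the grip force at its end, in the units of the state.
- read_state(): the state, without advancing time (a new reading comes with each control period).
- imaging.get_image(name): name is "side" or "top"; returns a dict with "pixels" (420x560x3 uint8, red, green, blue), "fx", "fy", "cx", "cy" (pixels), "dist" ([k1, k2, p1, p2, k3] as OpenCV has them; the pictures are not rectified), "xyz" and "rotation" of the camera in the world. Camera axes: x right, y down, z forward; pixel columns grow to the right and rows downward; lengths in mm; the calibration is good to about 2 mm. A picture is of the moment at which its call begins. There is no depth.
- workorder.job_done(): hands the job in; it is judged then, once.
Trained networks look in the newest picture that a camera, given by its name, has taken for a name from the list of things; names that differ only in an ending like _2 or _b are one class to them, and where a whole thing is asked for, a point or a joint stands for the part that bears it (a point fixed in the world has none). Each returns a list of dicts, best first, with "score" (0 to 1); they miss things now and then, are a little off and sometimes report something else, mostly with a low value. They report only what shows in the picture. A call takes as long as a camera call. They do not tell look-alikes from the thing itself.
- nets.find_in(camera, query): "location" ([row, column] in pixels, amid what is visible of it).
- nets.pinpoint(camera, query): "location" ([row, column] in pixels: a listed point, or the origin of a listed thing).
The state is a dict: "clock": time; "joints": joint angles; "joint_vel": joint speeds; "joint_efforts": joint torques, N m; "position": TCP position; "ee_rot": TCP orientation; "contact_force": force on the tool from outside, world axes, zero at the start; "wrist_torque": the same for the moment, N m; "gripper_width": finger opening in mm; "grasp_force": force on a finger pad.
Only numpy, scipy, OpenCV 4.12 (cv2) and the standard library are available. Lean on these libraries where they do the work, as an engineer would, in place of code of your own. Each camera call takes 0.05 s, during which the arm holds its last target. There are 200 camera calls.

TASK

The painter wants the yellow paint marker ready to be taken by its barrel: take it by its cap out of the wooden rack, where it stands upright, and lay it in the sloping V-groove of the cradle, foot down against the stop plate and cap at the upper end. Set it in, do not drop it, and leave the teal and violet markers standing in the rack.

Things in the scene. Friction and masses are not known exactly. Their poses are not given: they have to be found in the camera images.
- yellow_marker: Cylindrical paint marker, 20 mm diameter, 160 mm long, 45 g, white barrel, yellow cap over its top 52 mm. Origin: centre of its flat foot; z axis from foot to cap end. Starts upright in one of three holes (23 mm wide, 40 mm deep, 65 mm apart in a row) of a fixed wooden rack 200 x 60 mm, 50 mm high; foot 10 mm, cap end 170 mm above the table.
- trough: Fixed aluminium 90 degree V-groove, 100 mm long, 45 degree slope; low end to the robot's right, closed by a stop plate. Origin: centre of the marker's foot when fully home, 42 mm above table. z: up along the groove (axis of the lying marker, foot to cap); x: out of the groove, up and to the right; y: level, across. The marker's top 60 mm stands out of the groove, free for fingers at both y sides.
- teal_marker: Bystander: the same marker with a teal cap, in another hole of the rack. Origin at the centre of its foot, z axis up to the cap. The row of holes runs roughly along world y (up to 17 degrees off).
- violet_marker: Bystander: the same marker with a violet cap, in another hole of the rack. Origin at the centre of its foot, z axis up to the cap.
Not all that is in view belongs to the job. There is more than one size of the part that bears trough; the job needs the larger.

How it is judged (in metres and radians):
On the way:
1. the yellow marker is lifted clear of the rack (height (world z) of yellow_marker above 0.06 m), for 0.2 s.
At the end, for the whole second after the job is handed in: The yellow marker lies still in the V-groove, its foot centre within 18 mm of fully home at the stop plate, its axis within 10 degrees of the groove, cap at the upper end; the teal and violet markers stand in their holes (moved less than 15 mm, tilted less than 11 degrees) (distance between yellow_marker and trough below 0.018 m and angle between the z axis of yellow_marker and the z axis of trough, either way round below 0.18 rad and linear speed of yellow_marker below 0.02 m/s and angle between each of teal_marker, violet_marker's own z axis and vertical below 0.2 rad and distance of each of teal_marker, violet_marker from where it was at the start of the episode below 0.015 m); the robot touches nothing.
It fails at once if the yellow marker is dropped (faster than 0.7 m/s while not held) (linear speed of yellow_marker above 0.7 m/s and contact force between the fingers and yellow_marker below 0.2 N).
It fails at once if the teal or violet marker is knocked over or pulled out of its hole (angle between any of teal_marker, violet_marker's own z axis and vertical above 0.35 rad or distance of any of teal_marker, violet_marker from where it was at the start of the episode above 0.03 m).
It also fails if it takes over 32 s, if anything falls off the work surface, if the arm or the gripper's body presses on something with over 40 N, if the wrist force passes 120 N, or if a joint passes its speed limit or range.

## Working session

There is one attempt and no reset: what is moved stays moved. The work goes in short steps, Python scripts to look and compute and a tool call to move; the robot and the scene stay as the last step left them, time stands still between calls to the robot, and variables do not carry over. Pictures are saved under pics/ and viewed, at most 10 in all, crops included, and the job is handed in when it is done.

Besides the shell and the picture viewer there is one more tool, called after "Request:" as name(argument=value, ...) on one line, values as JSON. apply_moves: Moves the arm, as the interface text tells. Its arguments: {"type":"object","properties":{"rows":{"type":"array"}},"required":["rows"]}

```bash
mkdir -p pics; ls
python3 - <<'E'
from bench import read_state, imaging, workorder, nets
import cv2,numpy as np
s=read_state();print(s)
for c in("side","top"):
    im=imaging.get_image(c);cv2.imwrite(f"pics/{c}0.png",im["pixels"][:,:,::-1])
    print(c,{k:np.round(v,4).tolist() for k,v in im.items() if k!="pixels"})
    for q in("yellow_marker","trough","teal_marker","violet_marker"):
        print(q,[(np.round(d["location"]).tolist(),round(d["score"],2)) for d in nets.find_in(c,q)],[(np.round(d["location"],1).tolist(),round(d["score"],2)) for d in nets.pinpoint(c,q)])
E
```

```text
pics
{'clock': 0.0, 'joints': array([ 1.40455502e+00,  3.85579016e-01,  6.61510738e-03, -4.89595859e-04,
       -1.19396296e+00, -2.58582360e-01]), 'joint_vel': array([ 0.00074009,  0.00094759, -0.00097142, -0.00094987, -0.00143424,
       -0.00090585]), 'joint_efforts': array([ 2.73056839e-04, -3.92292058e+01,  1.88406783e+01,  4.18628767e+00,
       -4.69617167e-03,  5.46476912e-06]), 'position': array([257.37592706, 568.97349292, 255.20514541]), 'ee_rot': array([ 9.77505674e-01, -2.10906308e-01, -1.78116340e-04,  1.07463756e-03]), 'contact_force': array([0.06015379, 0.68623105, 0.61537146]), 'wrist_torque': array([-0.01095844, -0.01365338, -0.00374916]), 'grasp_force': 0.0, 'gripper_width': 85.36690087935133}
side {'fx': 451.6239, 'fy': 451.6239, 'cx': 269.4846, 'cy': 209.5997, 'dist': [-0.0049, 0.0, 0.0, 0.0, 0.0], 'xyz': [187.337, -721.5448, 746.3349], 'rotation': [0.8915, -0.1738, 0.0785, -0.4108]}
yellow_marker [] [([167.0, 256.9], 0.82)]
trough [([277.0, 354.0], 0.93), ([298.0, 259.0], 0.56), ([132.0, 258.0], 0.18)] [([312.7, 255.0], 0.83), ([299.7, 349.7], 0.78)]
teal_marker [([151.0, 272.0], 0.53)] [([180.6, 273.1], 0.55)]
violet_marker [([161.0, 282.0], 0.7)] [([190.5, 279.0], 0.65)]
top {'fx': 424.3436, 'fy': 424.3436, 'cx': 284.8207, 'cy': 210.0917, 'dist': [0.0057, 0.0, 0.0, 0.0, 0.0], 'xyz': [328.3322, -10.3515, 1115.2206], 'rotation': [-0.7017, 0.7076, -0.054, 0.0635]}
yellow_marker [([188.0, 171.0], 0.66)] [([198.6, 186.9], 0.59)]
trough [([189.0, 379.0], 0.9), ([266.0, 365.0], 0.52)] [([199.5, 391.1], 0.89), ([268.2, 375.0], 0.59)]
teal_marker [([191.0, 380.0], 0.73), ([187.0, 204.0], 0.66)] [([193.2, 214.8], 0.74)]
violet_marker [([184.0, 230.0], 0.67)] [([192.4, 237.4], 0.64)]
```

View pics/side0.png

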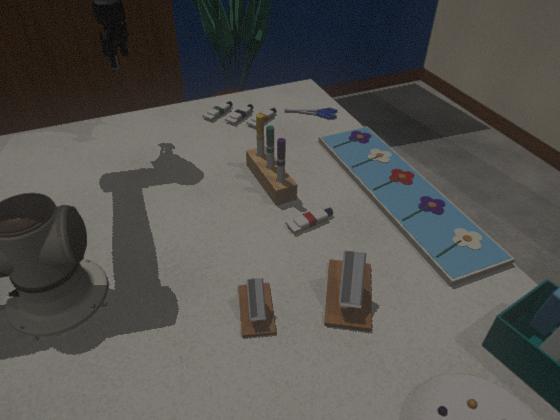

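View pics/top0.png

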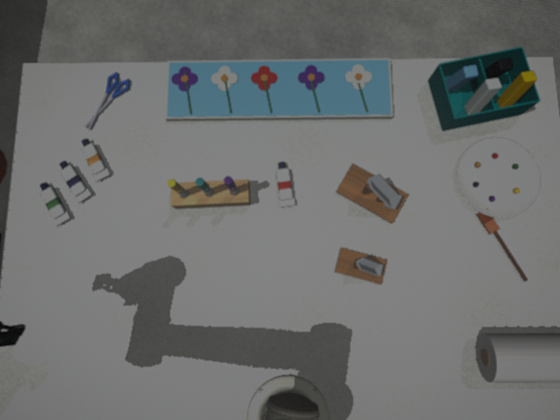

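The side view has the rack with the yellow, teal and violet caps at (col,row) about (260,120), (270,132) and (281,145). Two V-cradles show: the larger at side (350,280) / top (382,190), and a smaller at side (257,298) / top (369,266). The larger fits the text. I'll confirm in one enlarged crop of both views.

```bash
cat > h.py <<'E'
import cv2,numpy as np
from scipy.spatial.transform import Rotation as R
from bench import read_state, imaging, nets
cams={}
def cam(n):
    if n not in cams: cams[n]=imaging.get_image(n)
    return cams[n]
def P(n):
    c=cam(n);M=R.from_quat(c["rotation"]).as_matrix() if np.size(c["rotation"])==4 else np.array(c["rotation"])
    K=np.array([[c["fx"],0,c["cx"]],[0,c["fy"],c["cy"]],[0,0,1]]);return K,M,np.array(c["xyz"],float),np.array(c["dist"],float)
def ray(n,uv):
    K,M,t,d=P(n);p=cv2.undistortPoints(np.array([[uv]],float),K,d)[0,0]
    v=M@[p[0],p[1],1];return t,v/np.linalg.norm(v)
def tri(a,b): # (col,row) side, top -> point, gap
    t1,v1=ray("side",a);t2,v2=ray("top",b)
    s=np.linalg.lstsq(np.c_[v1,-v2],t2-t1,rcond=None)[0]
    p,q=t1+s[0]*v1,t2+s[1]*v2;return (p+q)/2,np.linalg.norm(p-q)
def atz(n,uv,z):
    t,v=ray(n,uv);return t+v*(z-t[2])/v[2]
def proj(n,X):
    K,M,t,d=P(n);return cv2.projectPoints(np.atleast_2d(np.array(X,float)),cv2.Rodrigues(M.T)[0],-M.T@t,K,d)[0][:,0]
E
python3 - <<'E'
from h import *
a,b=cam("side")["pixels"],cam("top")["pixels"]
A=cv2.resize(a[235:335,320:385],None,fx=6,fy=6,interpolation=cv2.INTER_CUBIC)   # 390x600
B=cv2.resize(b[155:230,330:412],None,fx=5,fy=5,interpolation=cv2.INTER_CUBIC)   # 410x375
C=cv2.resize(b[170:215,165:247],None,fx=5,fy=5,interpolation=cv2.INTER_CUBIC)   # 410x225
O=np.hstack([A,np.vstack([B,C])])
cv2.imwrite("pics/crop1.png",cv2.convertScaleAbs(O[:,:,::-1],alpha=1.5))
D=cv2.resize(a[105:205,240:305],None,fx=6,fy=6,interpolation=cv2.INTER_CUBIC)
E_=cv2.resize(a[270:340,230:285],None,fx=6,fy=6,interpolation=cv2.INTER_CUBIC)
F=np.zeros((600,330,3),np.uint8);F[:420]=E_
cv2.imwrite("pics/crop2.png",cv2.convertScaleAbs(np.hstack([D,F])[:,:,::-1],alpha=1.5))
print(tri((349.7,299.7),(391.1,199.5)),tri((255,312.7),(375,268.2)))
E
```

```text
(array([ 533.95545802, -268.84044469,   46.15122304]), np.float64(2.2961099529718654)) (array([ 358.36038234, -221.73713552,   36.04890365]), np.float64(2.2994675001844334))
```

View pics/crop1.png

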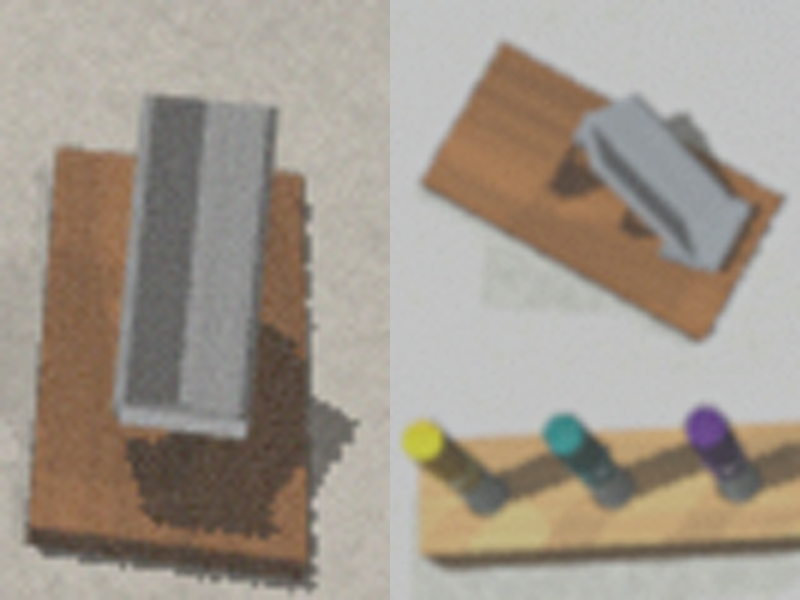

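View pics/crop2.png

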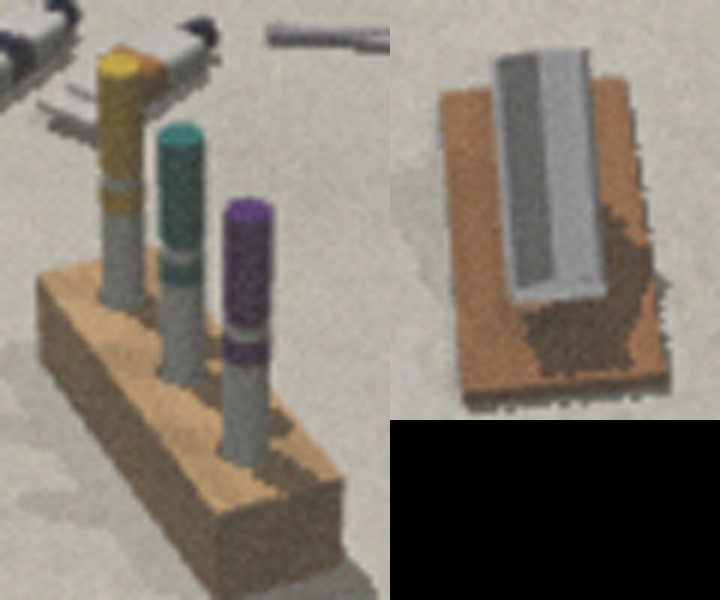

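The crops confirm the choice. The larger cradle is at side (350,280) / top (382,190). Its V valley runs in the side view from (354.5,251.7) to (350.3,302.5), and in the top view from (371.6,180.6) to (391.4,205). The smaller one at side (257,298) is the decoy. The yellow cap is at the left end of the rack: cap end about (260,116) in side and (172,184) in top. Now for positions.

Run:
```python
from h import *
np.set_printoptions(precision=1,suppress=True)
def s(p):return (240+p[0]/6,105+p[1]/6)
def tC(p):return (165+(p[0]-390)/5,170+(p[1]-375)/5)
tops={}
for n,a,b in(("yel",(120,65),(424,440)),("teal",(181,134),(564,433)),("vio",(249,210),(707,426))):
    p,g=tri(s(a),tC(b));tops[n]=p;print(n,"cap end",p,g,"top@170",atz("top",tC(b),170),"side@170",atz("side",s(a),170))
for n,a,b in(("base y",(120,303),(487,495)),("base v",(243,455),(738,483))):
    print(n,"side@50",atz("side",s(a),50),"top@50",atz("top",tC(b),50))
for n,a,b in(("valU",(354.5,251.7),(371.6,180.6)),("valL",(350.3,302.5),(391.4,205)),("rimUl",(344.5,250.8),(368,183)),("rimUr",(365.8,252.5),(378.4,174)),("rimLl",(339.7,302.5),(385,206)),("rimLr",(360.8,305),(402.4,196.6))):
    print(n,*tri(a,b))
c=[atz("top",q,12) for q in((352.6,163.4),(336.4,191.8),(392.6,223),(408.6,194.4))]
print("board",*c)
h=(c[0]+c[1]-c[2]-c[3])/2;print("board long dir deg",np.degrees(np.arctan2(h[1],h[0])),np.linalg.norm(h),np.linalg.norm(c[0]-c[1]))
bs=[atz("side",(320+x/6,235+y/6),12) for x,y in((57,147),(302,172),(308,570),(28,530))]
print("side board",*bs);h=(bs[0]+bs[1]-bs[2]-bs[3])/2;print(np.degrees(np.arctan2(h[1],h[0])))
e=read_state();print(R.from_quat(e["ee_rot"]).as_matrix())
```

```text
yel cap end [554.  260.1 169.7] 2.747279025159208 top@170 [552.6 260.3 170. ] side@170 [555.3 259.6 170. ]
teal cap end [556.5 195.8 169.9] 2.5639111877318994 top@170 [555.2 196.1 170. ] side@170 [557.8 195.6 170. ]
vio cap end [559.1 130.2 170.1] 2.675996559799729 top@170 [557.8 130.5 170. ] side@170 [560.6 130.4 170. ]
base y side@50 [551.9 256.4  50. ] top@50 [551.7 261.1  50. ]
base v side@50 [558.8 128.2  50. ] top@50 [556.7 132.   50. ]
valU [ 570.  -209.3  107.8] 3.5396322095396138
valL [ 526.4 -272.1   43.2] 15.306459931767767
rimUl [ 559.5 -198.8  106. ] 6.707946858899138
rimUr [ 584.6 -225.1  114.8] 3.9082456854828225
rimLl [ 520.5 -256.4   29.2] 2.8082194755402923
rimLr [ 539.9 -295.2   58.2] 4.528852960316437
board [ 638.9 -178.7   12. ] [ 561.6 -133.2   12. ] [ 476.9 -277.5   12. ] [ 552.6 -323.3   12. ]
board long dir deg 59.387249989778 167.8605825363876 89.62661020227051
side board [ 566.1 -132.8   12. ] [ 643.2 -177.6   12. ] [ 554.3 -325.7   12. ] [ 478.9 -278.7   12. ]
59.07078845845085
[[ 0.9 -0.4  0. ]
 [-0.4 -0.9  0. ]
 [ 0.  -0.  -1. ]]
```

Run:
```python
from h import *
from scipy.optimize import least_squares
np.set_printoptions(precision=1,suppress=True)
def model(p):
    O=p[:3];a=p[3];h=np.array([np.cos(a),np.sin(a),0]);z=np.array([0,0,1.]);u=(h+z)/2**.5;n=(z-h)/2**.5;y=np.cross(z,h)
    v=O-14.14*n;w=p[4]/2**.5
    return dict(O=O,vU=v+100*u,vL=v,Ul=v+100*u+w*(n+y),Ur=v+100*u+w*(n-y),Ll=v+w*(n+y),Lr=v+w*(n-y))
obs=[("side","vU",(354.5,251.7)),("top","vU",(371.6,180.6)),("side","Ul",(344.5,250.8)),("side","Ur",(365.8,252.5)),("top","Ul",(368,183)),("top","Ur",(378.4,174)),("top","vL",(391.4,205)),("side","O",(349.7,299.7)),("top","O",(391.1,199.5))]
def res(p):
    m=model(p);return np.r_[np.concatenate([proj(c,m[k])[0]-uv for c,k,uv in obs]),(p[3]-np.radians(59.2))*100,(p[2]-42)/2]
f=least_squares(res,[530,-275,42,1.03,26],loss="soft_l1");p=f.x
print(p[:3],np.degrees(p[3]),p[4]);r=res(p)
for i,o in enumerate(obs):print(o[0],o[1],r[2*i:2*i+2])
m=model(p)
for c,off,sc,sz in(("side",(320,235),6,(65,100)),("top",(330,155),5,(82,75))):
    I=cam(c)["pixels"][off[1]:off[1]+sz[1],off[0]:off[0]+sz[0],::-1].copy();I=cv2.convertScaleAbs(cv2.resize(I,None,fx=sc,fy=sc),alpha=1.5)
    for k,X in m.items():
        q=((proj(c,X)[0]-off+.5)*sc).astype(int);cv2.circle(I,tuple(map(int,q)),4,(0,0,255),-1);cv2.putText(I,k,tuple(map(int,q+4)),0,.5,(255,0,0),1)
    if c=="side":A=I
    else:
        B=np.zeros((600,410,3),np.uint8);B[:375]=I
cv2.imwrite("pics/fit.png",np.hstack([A,B]))
```

```text
[ 533.  -273.5   42. ] 59.05502051728177 25.852236385161362
side vU [-0.5 -0.3]
top vU [-2.3 -2. ]
side Ul [ 0.7 -0.4]
side Ur [-1.5 -0. ]
top Ul [3.4 3.4]
top Ur [ 0.2 -0.4]
top vL [-3.  -6.4]
side O [-0.1  3.4]
top O [1.6 0.2]
```

View pics/fit.png

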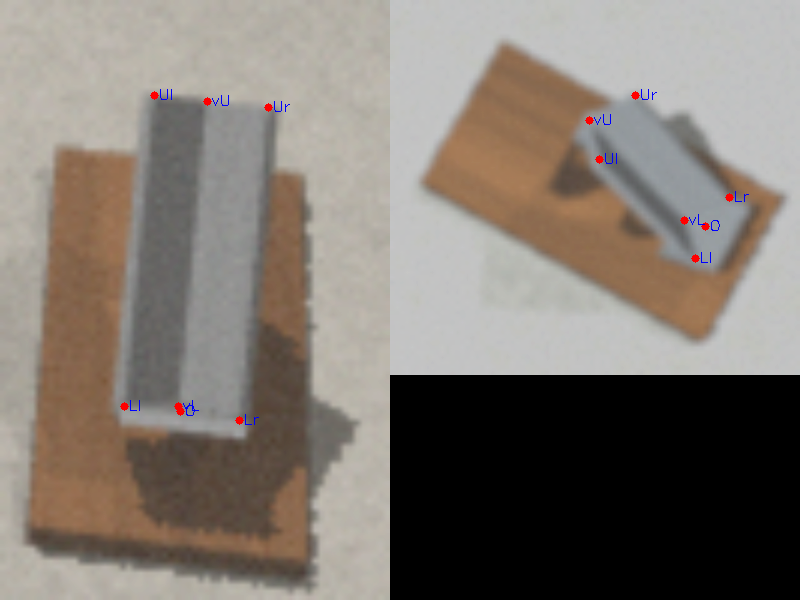

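The fitted model points land on the groove corners in both views (side valley top (354.5,252), origin about (350,303)). That puts trough home at (533,-273.5,42), rising toward azimuth 59°. The yellow marker stands at (553.5,260) with its cap end at z≈170. I'm moving above it with the fingers across the row.

Request:
apply_moves(rows=[{"hand": 0.2, "delta_pos": [397, 160, 0], "yaw": 1.108}, {"hand": 0.2, "delta_pos": [397, 160, 0], "yaw": 1.108}, {"hand": 0.2, "delta_pos": [397, 160, 0], "yaw": 1.108}, {"hand": 0.2, "delta_pos": [397, 160, 0], "yaw": 1.108}, {"hand": 0.2, "delta_pos": [397, 160, 0], "yaw": 1.108}, {"hand": 0.2, "delta_pos": [397, 160, 0], "yaw": 1.108}, {"hand": 0.2, "delta_pos": [397, 160, 0], "yaw": 1.108}, {"hand": 0.2, "delta_pos": [397, 160, 0], "yaw": 1.108}, {"hand": 0.2, "delta_pos": [397, 160, 0], "yaw": 1.108}, {"hand": 0.2, "delta_pos": [397, 160, 0], "yaw": 1.108}, {"hand": 0.2, "delta_pos": [397, 160, 0], "yaw": 1.108}, {"hand": 0.2, "delta_pos": [397, 160, 0], "yaw": 1.108}])

```text
clock: 2.2
position: [555.1, 257.5, 255.9]
ee_rot: [0.719, -0.695, 0.0, 0.0]
contact_force: [-0.0, -0.1, 0.2]
gripper_width: 51.0
grasp_force: 0.0
```

Run:
```python
from bench import read_state
from scipy.spatial.transform import Rotation as R
import numpy as np
s=read_state();print(s["clock"],s["position"],s["gripper_width"],s["joints"],s["joint_vel"].round(2));print(R.from_quat(s["ee_rot"]).as_matrix().round(3))
```

```text
2.2 [555.13841216 257.46870129 255.92085676] 51.02965777172789 [ 6.98597111e-01  3.62981013e-01 -2.63892443e-02  3.11328787e-04
 -1.18192939e+00 -6.65378317e-01] [ 0.06 -0.02 -0.02 -0.02  0.   -0.03]
[[ 0.033 -0.999 -0.   ]
 [-0.999 -0.033 -0.001]
 [ 0.001  0.    -1.   ]]
```

Request:
apply_moves(rows=[{"hand": 0.2, "delta_pos": [0, 0, 35], "yaw": 0}, {"hand": 0.2, "delta_pos": [0, 0, 70], "yaw": 0}, {"hand": 0.2, "delta_pos": [0, 0, 90], "yaw": 0}, {"hand": 0.2, "delta_pos": [0, 0, 105], "yaw": 0}, {"hand": 0.2, "delta_pos": [0, 0, 105], "yaw": 0}, {"hand": 0.2, "delta_pos": [0, 0, 105], "yaw": 0}])

```text
clock: 2.7
position: [552.7, 260.8, 151.0]
ee_rot: [0.721, -0.693, 0.0, 0.001]
contact_force: [-0.1, -0.3, 0.8]
gripper_width: 51.3
grasp_force: 0.0
```

Run:
```python
from h import *
c=[cv2.resize(cam(n)["pixels"][r:r+90,k:k+90],(400,400)) for n,r,k in(("side",75,215),("top",135,130))]
cv2.imwrite("pics/pre.png",cv2.convertScaleAbs(np.hstack(c)[:,:,::-1],alpha=1.5))
s=read_state();print(s["position"],s["contact_force"],s["clock"])
```

```text
[553.81288005 261.19860543 152.90937593] [0.94478526 0.48149507 0.51232175] 2.8
```

View pics/pre.png

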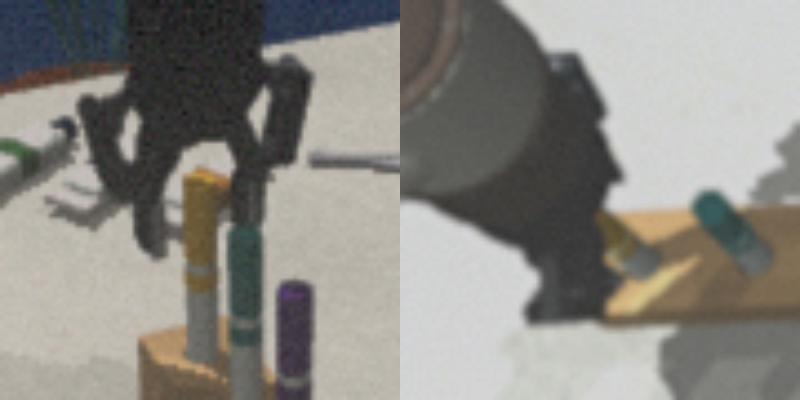

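The yellow cap (crop (200,220)) stands midway between the open fingers and the teal one is clear, so I'm closing.

Request:
apply_moves(rows=[{"hand": -1, "delta_pos": [0, 0, 0], "yaw": 0}, {"hand": -1, "delta_pos": [0, 0, 0], "yaw": 0}, {"hand": -1, "delta_pos": [0, 0, 0], "yaw": 0}, {"hand": -1, "delta_pos": [0, 0, 0], "yaw": 0}, {"hand": -1, "delta_pos": [0, 0, 0], "yaw": 0}, {"hand": -1, "delta_pos": [0, 0, 0], "yaw": 0}, {"hand": -1, "delta_pos": [0, 0, 0], "yaw": 0}, {"hand": -1, "delta_pos": [0, 0, 0], "yaw": 0}])

```text
clock: 3.47
position: [554.0, 260.4, 152.7]
ee_rot: [0.721, -0.693, 0.0, -0.001]
contact_force: [-1.5, -0.4, 5.6]
gripper_width: 18.8
grasp_force: 58.6
```

Request:
apply_moves(rows=[{"hand": -1, "delta_pos": [0, 0, -15], "yaw": 0}, {"hand": -1, "delta_pos": [0, 0, -35], "yaw": 0}, {"hand": -1, "delta_pos": [0, 0, -60], "yaw": 0}, {"hand": -1, "delta_pos": [0, 0, -90], "yaw": 0}, {"hand": -1, "delta_pos": [0, 0, -120], "yaw": 0}, {"hand": -1, "delta_pos": [0, 0, -150], "yaw": 0}, {"hand": -1, "delta_pos": [0, 0, -180], "yaw": 0}, {"hand": -1, "delta_pos": [0, 0, -200], "yaw": 0}, {"hand": -1, "delta_pos": [0, 0, -200], "yaw": 0}, {"hand": -1, "delta_pos": [0, 0, -200], "yaw": 0}])

```text
clock: 4.3
position: [553.3, 260.2, 352.0]
ee_rot: [0.72, -0.694, -0.0, -0.001]
contact_force: [-0.4, 0.2, -0.9]
gripper_width: 18.7
grasp_force: 59.0
```

Run:
```python
from h import *
s=read_state();print(s["position"],s["grasp_force"],s["joints"])
M=R.from_quat(s["ee_rot"]).as_matrix();print(M.round(4))
c=[cv2.resize(cam(n)["pixels"][r:r+90,k:k+90],(400,400)) for n,r,k in(("side",55,215),("top",135,110))]
cv2.imwrite("pics/lift.png",cv2.convertScaleAbs(np.hstack(c)[:,:,::-1],alpha=1.5))
```

```text
[553.29037664 260.15819075 352.02489876] 58.95482361316681 [ 7.03640944e-01  3.13638597e-01  1.39438313e-01 -7.09656749e-04
 -1.39468713e+00 -6.65797326e-01]
[[ 0.0377 -0.9993  0.001 ]
 [-0.9993 -0.0377  0.0018]
 [-0.0017 -0.0011 -1.    ]]
```

View pics/lift.png

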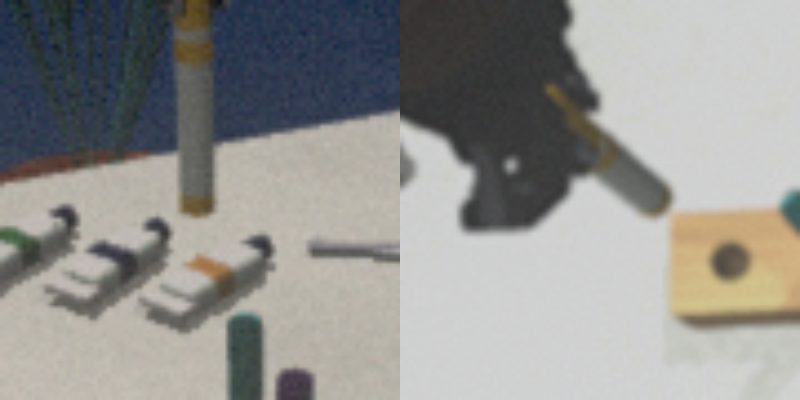

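The marker hangs upright with its foot at crop (197,208). The hole is empty and teal and violet still stand. I'm carrying it over, high above the neighbours.

Request:
apply_moves(rows=[{"hand": -1, "delta_pos": [15, 1, 0], "yaw": 0.02}, {"hand": -1, "delta_pos": [45, 3, 0], "yaw": 0.06}, {"hand": -1, "delta_pos": [85, 5, 0], "yaw": 0.1}, {"hand": -1, "delta_pos": [125, 7, 0], "yaw": 0.15}, {"hand": -1, "delta_pos": [165, 10, 0], "yaw": 0.2}, {"hand": -1, "delta_pos": [205, 12, 0], "yaw": 0.25}, {"hand": -1, "delta_pos": [245, 14, 0], "yaw": 0.3}, {"hand": -1, "delta_pos": [285, 17, 0], "yaw": 0.36}, {"hand": -1, "delta_pos": [325, 19, 0], "yaw": 0.42}, {"hand": -1, "delta_pos": [365, 21, 0], "yaw": 0.48}, {"hand": -1, "delta_pos": [400, 23, 0], "yaw": 0.53}, {"hand": -1, "delta_pos": [430, 25, 0], "yaw": 0.578}])

```text
clock: 5.4
position: [543.3, -173.4, 349.8]
ee_rot: [-0.491, 0.871, 0.001, -0.001]
contact_force: [0.2, 0.2, -0.0]
gripper_width: 18.8
grasp_force: 58.9
```

```bash
cat > g.py <<'E'
from h import *
np.set_printoptions(precision=1,suppress=True)
O=np.array([533,-273.5,42]);a=np.radians(59.05);hh=np.array([np.cos(a),np.sin(a),0]);Z=np.array([0,0,1.])
U=(hh+Z)/2**.5;N=(Z-hh)/2**.5
def tcp(d,uF,s=136,off=0): # d deg: angle left to groove
    d=np.radians(d);nF=10*np.sqrt(1+np.cos(d)**2)-14.14+off
    return O+U*(uF+s*np.cos(d))+N*(nF+s*np.sin(d))+6*Z
E
python3 - <<'E'
from g import *
s=read_state();M=R.from_quat(s["ee_rot"]).as_matrix();print(s["position"],np.degrees(np.arctan2(M[1,1],M[0,1])),s["joints"])
t=tcp(45,25);print(t,M.T@(t-s["position"]))
E
```

```text
[ 543.3 -173.4  349.8] 148.7941105133134 [-0.   0.2  0.  -0.  -1.4 -0.5]
[ 542.8 -257.2  200.3] [ 71.7 -43.4 149.5]
```

Request:
apply_moves(rows=[{"hand": -1, "delta_pos": [25, -15, 0], "yaw": 0}, {"hand": -1, "delta_pos": [50, -30, 15], "yaw": 0}, {"hand": -1, "delta_pos": [72, -43, 45], "yaw": 0}, {"hand": -1, "delta_pos": [72, -43, 75], "yaw": 0}, {"hand": -1, "delta_pos": [72, -43, 95], "yaw": 0}, {"hand": -1, "delta_pos": [72, -43, 105], "yaw": 0}, {"hand": -1, "delta_pos": [72, -43, 105], "yaw": 0}, {"hand": -1, "delta_pos": [72, -43, 105], "yaw": 0}])

```text
clock: 6.07
position: [544.5, -254.7, 246.3]
ee_rot: [-0.493, 0.87, -0.0, -0.001]
contact_force: [0.2, 0.4, -0.1]
gripper_width: 18.6
grasp_force: 58.9
```

Run:
```python
from g import *
I=[];p=[]
for c,r,k in(("side",195,290),("top",120,325)):
    im=cam(c)["pixels"][r:r+150,k:k+120] if c=="side" else cam(c)["pixels"][r:r+100,k:k+100]
    I.append(cv2.convertScaleAbs(cv2.resize(im,(400,500 if c=="side" else 400))[:,:,::-1],alpha=1.5))
s=read_state();p=s["position"];M=R.from_quat(s["ee_rot"]).as_matrix()
t=tcp(45,25);print(p,t,M.T@(t-p),np.degrees(np.arctan2(M[1,1],M[0,1])),s["clock"])
f=p-[0,0,142];print("pred foot px",proj("side",f)[0],proj("top",f)[0])
q=proj("side",f)[0];cv2.circle(I[0],(int((q[0]-290)*400/120),int((q[1]-195)*500/150)),3,(0,0,255),-1)
q=proj("top",f)[0];cv2.circle(I[1],(int((q[0]-325)*4),int((q[1]-120)*4)),3,(0,0,255),-1)
I[1]=np.vstack([I[1],np.zeros((100,400,3),np.uint8)]);cv2.imwrite("pics/above.png",np.hstack(I))
```

```text
[ 545.4 -254.6  248.1] [ 542.8 -257.2  200.3] [ 3.6  1.  47.8] 149.09929057378304 6.1667
pred foot px [354.2 272.2] [390.9 189.8]
```

View pics/above.png

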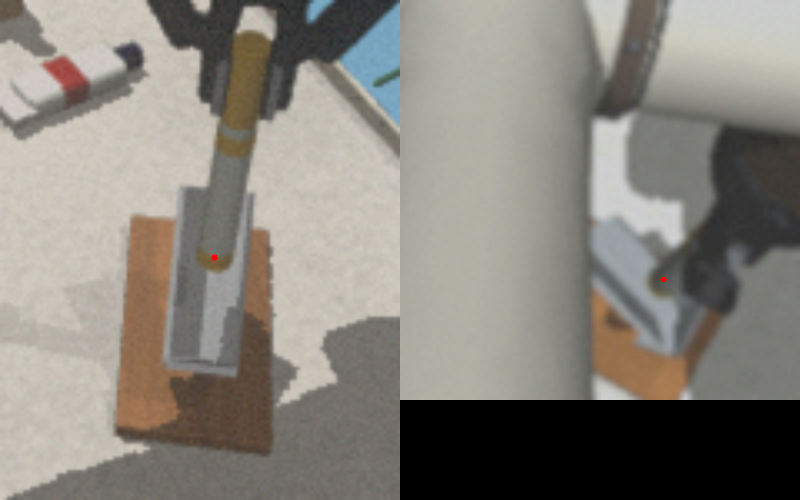

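Predicted and seen foot positions agree in both views (side crop (214,258), top crop (663,280)), above the middle of the groove. Next I lower the foot to just on the slope.

Request:
apply_moves(rows=[{"hand": -1, "delta_pos": [3, 1, 15], "yaw": 0}, {"hand": -1, "delta_pos": [3, 1, 30], "yaw": 0}, {"hand": -1, "delta_pos": [3, 1, 38], "yaw": 0}, {"hand": -1, "delta_pos": [3, 1, 43], "yaw": 0}, {"hand": -1, "delta_pos": [3, 1, 45], "yaw": 0}, {"hand": -1, "delta_pos": [3, 1, 45], "yaw": 0}])

```text
clock: 6.67
position: [542.6, -256.8, 202.5]
ee_rot: [-0.493, 0.87, -0.001, 0.0]
contact_force: [-0.3, -0.8, 0.4]
gripper_width: 18.6
grasp_force: 59.4
```

Run:
```python
from g import *
s=read_state();p=s["position"];M=R.from_quat(s["ee_rot"]).as_matrix();print(p,s["contact_force"],s["wrist_torque"])
for d,u in((45,25),(40,22),(35,20),(30,18),(25,15),(20,13),(15,10),(10,8),(5,5),(0,3)):
    t=tcp(d,u,off=-1.0);print(d,u,t,M.T@(t-p))
```

```text
[ 542.6 -256.8  202.5] [-0.3 -0.8  0.4] [-0.3  0.2  0. ]
45 25 [ 543.1 -256.6  199.6] [-0.4 -0.4  2.9]
40 22 [ 548.  -248.5  197.2] [-9.9 -0.4  5.2]
35 20 [ 553.2 -239.8  194.5] [-20.   -0.4   8. ]
30 18 [ 558.3 -231.2  190.7] [-30.   -0.4  11.7]
25 15 [ 563.  -223.5  185.2] [-39.   -0.4  17.2]
20 13 [ 567.8 -215.5  179.4] [-48.4  -0.4  23. ]
15 10 [ 572.1 -208.4  172. ] [-56.6  -0.4  30.5]
10 8 [ 576.4 -201.1  164.3] [-65.1  -0.4  38.2]
5 5 [ 580.1 -194.9  155. ] [-72.4  -0.4  47.5]
0 3 [ 583.9 -188.6  145.6] [-79.7  -0.3  56.9]
```

Request:
apply_moves(rows=[{"hand": -1, "delta_pos": [0, 0, 3], "yaw": 0}, {"hand": -1, "delta_pos": [-5, 0, 4.5], "yaw": 0}, {"hand": -1, "delta_pos": [-10, 0, 6], "yaw": 0}, {"hand": -1, "delta_pos": [-15, 0, 7], "yaw": 0}, {"hand": -1, "delta_pos": [-20, 0, 8.5], "yaw": 0}, {"hand": -1, "delta_pos": [-20, 0, 8.5], "yaw": 0}])

```text
clock: 7.17
position: [553.3, -239.8, 195.4]
ee_rot: [-0.493, 0.87, -0.002, 0.001]
contact_force: [-1.5, -1.1, 5.9]
gripper_width: 18.4
grasp_force: 60.0
```

A 6 N reaction means the marker is pivoting in the pads. I continue along the arc.

Request:
apply_moves(rows=[{"hand": -1, "delta_pos": [-5, 0, 2], "yaw": 0}, {"hand": -1, "delta_pos": [-10, 0, 4], "yaw": 0}, {"hand": -1, "delta_pos": [-19, 0, 9], "yaw": 0}, {"hand": -1, "delta_pos": [-24, 0, 12], "yaw": 0}, {"hand": -1, "delta_pos": [-28.5, 0, 15], "yaw": 0}, {"hand": -1, "delta_pos": [-32.5, 0, 19], "yaw": 0}, {"hand": -1, "delta_pos": [-36.5, 0, 22.5], "yaw": 0}, {"hand": -1, "delta_pos": [-41, 0, 26], "yaw": 0}, {"hand": -1, "delta_pos": [-45, 0, 30.5], "yaw": 0}, {"hand": -1, "delta_pos": [-49, 0, 35], "yaw": 0}, {"hand": -1, "delta_pos": [-52.5, 0, 39.5], "yaw": 0}, {"hand": -1, "delta_pos": [-52.5, 0, 39.5], "yaw": 0}])

```text
clock: 8.17
position: [580.4, -194.3, 154.7]
ee_rot: [-0.493, 0.87, -0.001, 0.0]
contact_force: [0.1, -0.3, 4.7]
gripper_width: 18.6
grasp_force: 62.4
```

Run:
```python
from g import *
im=cam("side")["pixels"][195:345,290:410]
J=cv2.convertScaleAbs(cv2.resize(im,(480,600))[:,:,::-1],alpha=1.5)
s=read_state();p=s["position"];M=R.from_quat(s["ee_rot"]).as_matrix();print(p,s["contact_force"],s["wrist_torque"])
for d,u in((5,5),(0,3),(0,1)):
    t=tcp(d,u,off=-1.0);print(d,u,t,M.T@(t-p))
for X in(O,O+160*U):
    q=(proj("side",X)[0]-[290,195])*4;cv2.circle(J,tuple(map(int,q)),3,(0,0,255),-1)
cv2.imwrite("pics/tilt.png",J)
```

```text
[ 580.3 -194.4  154.8] [-0.9 -0.3  4.6] [-0.3  0.4 -0. ]
5 5 [ 580.1 -194.9  155. ] [ 0.4 -0.1 -0.2]
0 3 [ 583.9 -188.6  145.6] [-6.9 -0.1  9.2]
0 1 [ 583.2 -189.8  144.2] [-5.5 -0.1 10.6]
```

View pics/tilt.png

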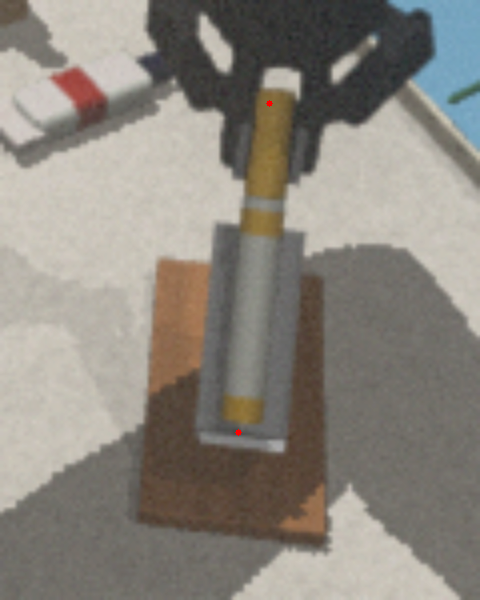

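The marker lies nearly in the groove, with its foot at crop (243,418) a few mm short of the stop (home at (238,432)). Finishing the pivot and pressing toward the stop.

Request:
apply_moves(rows=[{"hand": -1, "delta_pos": [-2.5, 0, 4], "yaw": 0}, {"hand": -1, "delta_pos": [-5, 0, 8], "yaw": 0}, {"hand": -1, "delta_pos": [-5.5, 0, 10.5], "yaw": 0}, {"hand": -1, "delta_pos": [-5, 0, 11.5], "yaw": 0}, {"hand": -1, "delta_pos": [-5, 0, 11.5], "yaw": 0}])

```text
clock: 8.63
position: [582.6, -190.5, 143.2]
ee_rot: [-0.493, 0.87, -0.001, 0.0]
contact_force: [-1.1, 0.3, 5.0]
gripper_width: 18.6
grasp_force: 60.7
```

Request:
apply_moves(rows=[{"hand": -1, "delta_pos": [1, 0, 1], "yaw": 0}, {"hand": -1, "delta_pos": [2, 0, 2], "yaw": 0}, {"hand": -1, "delta_pos": [3, 0, 3], "yaw": 0}, {"hand": -1, "delta_pos": [3, 0, 3], "yaw": 0}])

```text
clock: 8.97
position: [582.6, -192.1, 141.5]
ee_rot: [-0.493, 0.87, -0.002, 0.003]
contact_force: [0.4, 3.5, 7.6]
gripper_width: 18.4
grasp_force: 61.0
```

Force along the groove is rising, so the foot is on the stop. Releasing gently.

Request:
apply_moves(rows=[{"hand": -0.5, "delta_pos": [0, 0, 0], "yaw": 0}, {"hand": -0.4, "delta_pos": [0, 0, 0], "yaw": 0}, {"hand": -0.2, "delta_pos": [0, 0, 0], "yaw": 0}, {"hand": 0, "delta_pos": [0, 0, 0], "yaw": 0}, {"hand": 0.2, "delta_pos": [0, 0, 0], "yaw": 0}, {"hand": 0.2, "delta_pos": [0, 0, 0], "yaw": 0}, {"hand": 0.2, "delta_pos": [0, 0, 0], "yaw": 0}])

```text
clock: 9.55
position: [580.3, -192.7, 138.6]
ee_rot: [-0.493, 0.87, 0.0, -0.0]
contact_force: [-0.1, 0.2, -0.7]
gripper_width: 51.3
grasp_force: 0.0
```

Request:
apply_moves(rows=[{"hand": 0.2, "delta_pos": [0, 0, -10], "yaw": 0}, {"hand": 0.2, "delta_pos": [0, 0, -25], "yaw": 0}, {"hand": 0.2, "delta_pos": [0, 0, -50], "yaw": 0}, {"hand": 0.2, "delta_pos": [0, 0, -80], "yaw": 0}, {"hand": 0.2, "delta_pos": [0, 0, -110], "yaw": 0}, {"hand": 0.2, "delta_pos": [0, 0, -140], "yaw": 0}, {"hand": 0.2, "delta_pos": [0, 0, -140], "yaw": 0}, {"hand": 0.2, "delta_pos": [0, 0, -140], "yaw": 0}])

```text
clock: 10.22
position: [581.3, -192.7, 282.2]
ee_rot: [-0.493, 0.87, -0.002, 0.003]
contact_force: [-0.2, 0.0, -0.3]
gripper_width: 51.1
grasp_force: 0.0
```

Run:
```python
from g import *
im=cam("side")["pixels"][95:345,230:410]
J=cv2.convertScaleAbs(cv2.resize(im,(432,600))[:,:,::-1],alpha=1.5)
s=read_state();print(s["position"],s["contact_force"],s["clock"])
for X in(O,O+160*U):
    q=(proj("side",X)[0]-[230,95])*2.4;cv2.circle(J,tuple(map(int,q)),2,(0,0,255),-1)
cv2.imwrite("pics/end.png",J)
```

```text
[ 580.4 -192.5  280. ] [-0.3 -0.  -0.9] 10.2667
```

View pics/end.png

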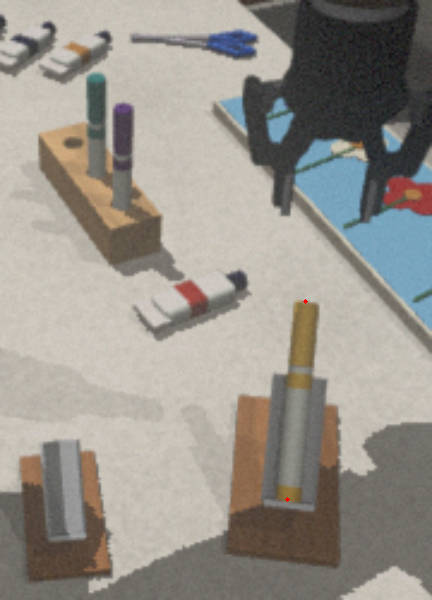

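The marker lies home in the groove: foot at crop (288,498), cap end at (306,302), both on the model points. Teal and violet stand, and the gripper is clear.

```bash
python3 -c "
from bench import workorder
print(workorder.job_done())"
```

```text
the job is handed in; nothing more can be done
None
```

The yellow marker lies in the larger cradle's groove, foot at the stop and cap at the upper end; teal and violet still stand in the rack, and the job was handed in at about 10 s with no verdict returned.

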